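# Weigh two mallet heads and bore the heavier

### The job

Weigh the two turned mallet heads against each other, standing one on each pan of the balance, and let it tip all the way over. With both still on their pans, slide the wooden wedge, thin end first, along the table under the brass screw foot at the front of the raised pan until it bears snugly but without forcing it, and leave it there so that the pan cannot drop. Then stand the heavier head upright in the red ring of the boring jig, leaving the lighter one on its propped-up pan and the other things on the bench alone.

Things in the scene. Friction and masses are not known exactly. Their poses are not given: they have to be found in the camera images.
- balance: green equal-arm balance fixed to the table; base 70 (x) x 170 (y) x 14, pillar and pointer scale 97 high at its middle. Origin under the base centre, on the table; x points to its back, y along the beam to the left pan. Pan centres at y = +120 and -120. Off-centre loads do not matter; the heavier load sinks to its stop; a difference of only 1 or 2 g takes up to 5 s.
- pan_l: left (+y) pan of the balance: square aluminium plate 100 x 100 x 6, always level; origin at the centre of its top face, axes as the balance's. Moves only up and down, opposite to the other pan: origin 60 above the table when level, 69 fully raised, 51 fully lowered. A green lug, 30 wide, stands out at the front (-x) edge to 68 from the centre.
- pan_r: right (-y) pan of the balance: square aluminium plate 100 x 100 x 6, always level; origin at the centre of its top face, axes as the balance's. Moves only up and down, opposite to the other pan: origin 60 above the table when level, 69 fully raised, 51 fully lowered. A green lug, 30 wide, stands out at the front (-x) edge to 68 from the centre.
- lug_l (a point): point on the underside of the left pan's lug, 14 below the pan's top: the axis of a brass screw foot with a ball tip of 16 diameter pointing down, 60 from the pan's centre towards -x. How far the screw is turned out differs each time and is not measured: with the pan fully raised the tip's lowest point is anywhere from 24 to 34 above the table.
- lug_r (a point): point on the underside of the right pan's lug, 14 below the pan's top: the axis of a brass screw foot with a ball tip of 16 diameter pointing down, 60 from the pan's centre towards -x. How far the screw is turned out differs each time and is not measured: with the pan fully raised the tip's lowest point is anywhere from 24 to 34 above the table.
- head_a: mallet head of pale wood, a plain upright cylinder of diameter 54 and height 70 with a dark band near its top and a dark bore mark on top; 0.12 to 0.23 kg, unknown; origin at the centre of its underside, z up its axis. It stands on the table to the left of the balance.
- head_b: mallet head of dark brown wood, same shape and size as the pale one, 0.12 to 0.23 kg, unknown; origin at the centre of its underside, z up its axis. It stands on the table to the left of the balance.
- wedge: loose brown wooden wedge, 150 long (x), 40 wide (y), sides upright; flat underside, top sloping evenly from 12 thick at the thin end (+x) to 49.5 at the thick end; 0.13 kg; origin at the centre of the underside. Lies on the table before the balance. A push of about 4 to 6 N seats it, then friction keeps it. Over 10 N between wedge and pan is forcing it.
- jig: boring jig fixed to the table: grey board 130 x 130 x 18 with a red upright ring in its middle, bore 68, outside diameter 86, 12 high above the board; origin at the centre of the underside
- jig_seat (a point): centre of the ring's floor, on the top of the grey board, 18 above the table
- handle: a loose pale turned mallet handle lying on its side, diameter 24, 220 long; origin under its middle
- glue: a yellow glue bottle with an orange cap, diameter 60, 170 high; origin at the centre of its underside
- can: a tin with a blue wrap, diameter 100, 110 high; origin at the centre of its underside
- jar: an amber jar with a red lid, diameter 70, 90 high; origin at the centre of its underside
- offcut: a pale wooden offcut 110 x 50 x 22; origin at the centre of its underside
- offcut2: a brown wooden offcut 90 x 70 x 30; origin at the centre of its underside
- screwdriver: a screwdriver with an orange handle, lying flat; origin under its middle
Mind the look-alikes: they are no part of the job. What is shaped like the head_a but blue or turquoise is not meant.

How it is judged:
By the outcome, as a careful person would: the job done as asked, in the order asked, and still so for the second after the job is handed in, with the robot touching nothing.
It also fails if it takes over 72 s, if anything falls off the work surface, if the arm or the gripper's body presses on something with over 40 N, if the wrist force passes 120 N, or if a joint passes its speed limit or range.

### The arm

A 6-joint arm with a two-finger parallel gripper is mounted at the origin on the work surface. World frame = base frame: x ahead of the robot, y to its left, z up, the work surface at z = 0. Lengths are in m, angles in rad, forces in N, time in s.
With the tool pointing down it reaches from about 0.25 to 0.725 m from the base axis. Payload 4 kg.
Tool frame: the origin (TCP) lies at the very end of the fingers, on their centre line; the grasp point (between the pads) lies 19 mm behind it; z points along the fingers, y is the line along which they close (so a half turn about z gives the same grasp; the last joint's range is limited). The gripper opens to 85 mm and grips with 20 to 120 N. Pads are 22 mm wide; open, the fingers measure 114 mm over their backs; the gripper's body (76 mm by 85 mm) begins 54 mm behind the grasp point. The pads swing forward as they close: fully open they stand 13 mm farther back than shut.
Start: joints at [0, 0.241, 0.005, 1.335, 0, 1.571], TCP at [0.5, -0, 0.231] pointing down, gripper open.
Joint ranges: [-2.72, 2.72], [-1.05, 1.87], [-1.09, 1.28], [-1.99, 2.15], [-1.42, 1.44], [-3.14, 3.14]. Speed limits (rad/s): [2.79, 2.79, 3.14, 3.14, 3.14, 3.14].

### API

Orientations are given as a 3x3 rotation matrix whose columns are the frame's x, y, z axes.
In Python, from station import manip gives the robot as it stands. The module is installed in compiled form; this text tells all that it offers.
- The arm moves only by the tool arm_command, never from a script. Its argument "series" is text: rows parted by semicolons, each of 6 numbers parted by spaces: the shift along the tool's x, y, z each as a share of 0.04 m, from -1 to 1, then the turn, a rotation vector about the tool's x, y, z each as a share of 0.08 rad, from -1 to 1. A call has 1 to 8 rows; each row shifts and turns the commanded pose from where the row before left it, along the tool's axes as they then stand; what a row does not reach is not made up. A row lasts 1/10 s, in which the tool goes at most 50 mm and 8.59 degrees, less where a joint would pass 70% of its speed; a pose out of reach is approached as far as the arm can. A call with a number of a shift or a turn outside -1 to 1 is refused whole. A call with a gripper value outside its range is refused whole. "jaw" is the opening, from 0 (shut) to 1 (fully open), set as the call begins (left out, the last holds). The fingers move at their own pace and stop on an object; "force" is the grip in N (left out, the last holds). Time passes only in rows, so rows that do not move let the fingers close. It gives the time, the measured TCP pose, the force, the opening and the grip force at its end, in the units of the state.
- manip.get_obs(): the state, without advancing time (a new reading comes with each control period).
- manip.camera(name): name is "scene" or "side" or "wrist"; returns the picture (400x640x3 uint8, red, green, blue); there is no depth.
- manip.camera_model(name): a dict with "K" (3x3 intrinsics, pixels), "rvec" (rotation vector, rad) and "tvec" (3), from world to camera coordinates, as OpenCV has them. Camera axes: x right, y down, z forward; pixel columns grow to the right and rows downward; lengths in m; the calibration is good to about 2 mm. A picture is of the moment at which its call begins: read the wrist's pose just before it. camera_model takes no time and is no camera call; for the wrist camera it gives the pose at the moment of the call.
- manip.finish_job(): hands the job in; it is judged then, once.
The state is a dict: "time": time; "q": joint angles; "qvel": joint speeds; "joint_torque": joint torques, N m; "ee_pos": TCP position; "eef_rot": TCP orientation; "force": force on the tool from outside, world axes, zero at the start; "torque": the same for the moment, N m; "opening": finger opening in m; "grip_force": force on a finger pad.
Only numpy, scipy, OpenCV 4.12 (cv2) and the standard library are available. Lean on these libraries where they do the work, as an engineer would, in place of code of your own. Each camera call takes 0.05 s, during which the arm holds its last target. There are 200 camera calls.

## Working session

There is one attempt and no reset: what is moved stays moved. The work goes in short steps, Python scripts to look and compute and a tool call to move; the robot and the scene stay as the last step left them, time stands still between calls to the robot, and variables do not carry over. Pictures are saved under pics/ and viewed, at most 10 in all, crops included, and the job is handed in when it is done.

Besides the shell and the picture viewer there is one more tool, called after "Emit:" as name(argument=value, ...) on one line, values as JSON. arm_command: Moves the arm, as the interface text tells. Shift numbers are shares of 0.04 m and turn numbers shares of 0.08 rad, none past 1 either way. Its arguments: {"type":"object","properties":{"series":{"type":"string"},"jaw":{"type":"number"},"force":{"type":"number"}},"required":["series"]}

```bash
mkdir -p pics
python3 - <<'E'
from station import manip
import cv2,numpy as np
for n in ("scene","side"):
    im=manip.camera(n); cv2.imwrite(f"pics/{n}0.png",cv2.cvtColor(im,cv2.COLOR_RGB2BGR))
    m=manip.camera_model(n); R=cv2.Rodrigues(np.array(m["rvec"]))[0]; print(n,m["K"],(-R.T@np.array(m["tvec"]).ravel()).round(3), R.round(2))
o=manip.get_obs(); print(o["time"],o["ee_pos"],np.round(o["eef_rot"],3),o["opening"])
E
```

```text
scene [[415.96983712   0.         319.30770947]
 [  0.         415.96983712 198.3117012 ]
 [  0.           0.           1.        ]] [ 1.305 -0.199  1.154] [[ 0.25  0.97 -0.01]
 [ 0.79 -0.21 -0.58]
 [-0.57  0.14 -0.81]]
side [[506.85830251   0.         322.27404532]
 [  0.         506.85830251 195.6654132 ]
 [  0.           0.           1.        ]] [0.222 1.292 0.938] [[-0.96 -0.27 -0.01]
 [-0.13  0.52 -0.84]
 [ 0.23 -0.81 -0.54]]
0.1 [4.99450574e-01 1.64481250e-05 2.30511401e-01] [[-0.     1.    -0.002]
 [ 1.     0.     0.   ]
 [ 0.    -0.002 -1.   ]] 0.08552607455895354
```

View pics/scene0.png

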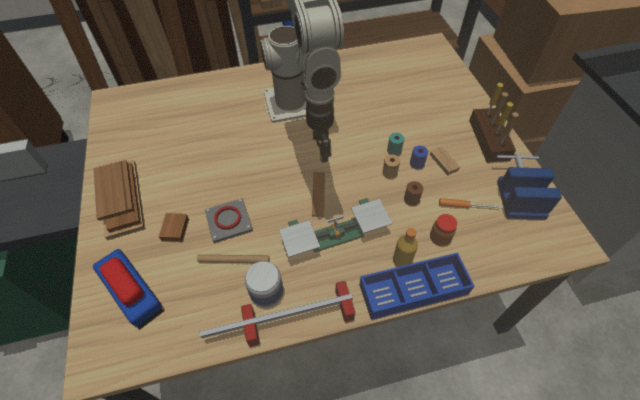

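View pics/side0.png

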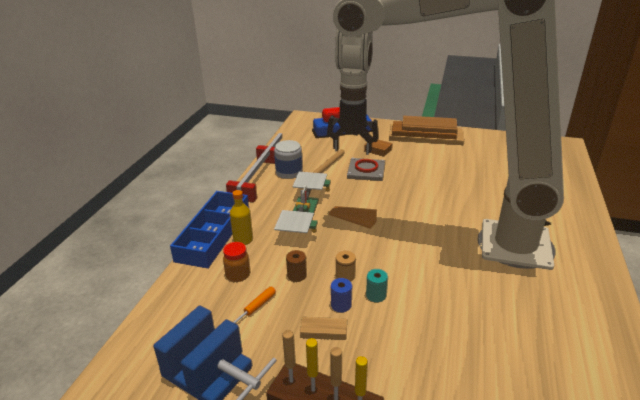

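Candidates for the heads, in scene pixels: pale (391,166), dark brown (414,193), teal (396,143), blue (419,157). By the description, head_a is the pale one and head_b the dark brown one. The other two are look-alikes. I'll check this in a close crop.

```bash
cat > h.py <<'E'
import numpy as np, cv2
from station import manip
def cam(n):
    m=manip.camera_model(n); return np.array(m["K"]),cv2.Rodrigues(np.array(m["rvec"]))[0],np.array(m["tvec"]).ravel()
def proj(n,P,c=None):
    K,R,t=c or cam(n); p=(R@np.atleast_2d(P).T).T+t; p=p@K.T; return p[:,:2]/p[:,2:]
def onz(n,px,z,c=None):
    K,R,t=c or cam(n); d=R.T@np.linalg.inv(K)@np.array([*px,1.]); o=-R.T@t; return o+d*(z-o[2])/d[2]
def tri(a,b):
    Ps=[(lambda K,R,t:K@np.c_[R,t])(*cam(n)) for n in("scene","side")]
    X=cv2.triangulatePoints(*Ps,np.array(a,float),np.array(b,float)).ravel(); return X[:3]/X[3]
def save(n,im): cv2.imwrite("pics/"+n,cv2.cvtColor(im,cv2.COLOR_RGB2BGR))
E
python3 - <<'E'
import cv2
im=cv2.imread("pics/scene0.png")[125:275,200:440]
cv2.imwrite("pics/c0.png",cv2.resize(im,(800,500),interpolation=cv2.INTER_CUBIC))
from h import *
for n,a,b in (("pale",(391,159),(345,257)),("brown",(414,186),(296,257)),("blue",(419.5,150),(341,285)),("teal",(396.5,136),(376,275)),("jig",(228,217),(366,166))): print(n,tri(a,b).round(3),onz("scene",a,.07 if n!="jig" else .03).round(3))
E
```

```text
pale [0.454 0.264 0.069] [0.453 0.263 0.07 ]
brown [0.581 0.296 0.068] [0.581 0.295 0.07 ]
blue [0.439 0.374 0.069] [0.439 0.373 0.07 ]
teal [0.36  0.318 0.073] [0.355 0.319 0.07 ]
jig [ 0.513 -0.315  0.023] [ 0.52  -0.313  0.03 ]
```

View pics/c0.png

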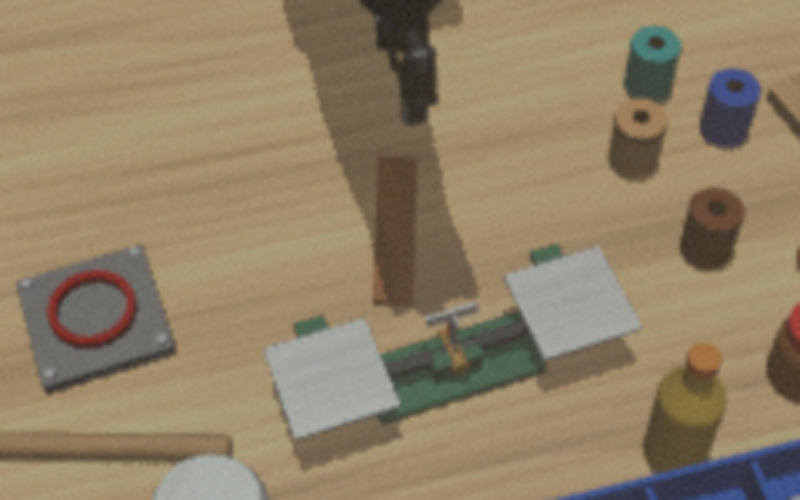

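The close crop confirms pale is head_a (crop 640,105) and brown is head_b (715,195). The pans are at crop (574,302) and (331,377), and the wedge at (397,230) has its thin end towards the balance.

Run:
```python
from h import *
c=lambda u,v:(200+u*.3,125+v*.3)
L=[(506,277),(598,247),(639,327),(552,357)]; Rr=[(266,349),(363,320),(400,404),(294,437)]
pl=[onz("scene",c(*p),.06) for p in L]; pr=[onz("scene",c(*p),.06) for p in Rr]
a,b=np.mean(pl,0),np.mean(pr,0); print(a.round(3),b.round(3),np.linalg.norm(a-b))
d=a-b; print("balance yaw deg",np.degrees(np.arctan2(-d[0],d[1])))
for p,z in (((378,157),.0495),((417,158),.0495),((387,306),.012),((415,306),.012),((374,302),0)): print(onz("scene",c(*p),z).round(3))
J=[(18,281),(137,246),(174,350),(48,390)]
print(np.mean([onz("scene",c(*p),.018 if i<2 else .009) for i,p in enumerate(J)],0).round(3), onz("scene",c(92,307),.03).round(3))
m=cam("wrist"); print((-m[1].T@m[2]).round(3),m[1].round(2),m[0][0,0])
```

```text
[0.649 0.129 0.06 ] [ 0.671 -0.11   0.06 ] 0.24039569784356105
balance yaw deg 5.207998290417842
[ 0.424 -0.005  0.05 ]
[0.436 0.033 0.05 ]
[ 0.58  -0.035  0.012]
[ 0.587 -0.009  0.012]
[ 0.564 -0.045  0.   ]
[ 0.519 -0.315  0.013] [ 0.52  -0.314  0.03 ]
[0.499 0.081 0.374] [[ 1.    0.   -0.  ]
 [ 0.   -0.95  0.31]
 [-0.   -0.31 -0.95]] 334.45816677609974
```

Emit:
arm_command(series="0.94 -0.166 0.4 0 0 0;0.94 -0.166 0.4 0 0 0;0.94 -0.166 0.4 0 0 0;0.94 -0.166 0.4 0 0 0;0.94 -0.166 0.4 0 0 0;0.94 -0.166 0.4 0 0 0;0.94 -0.166 0.4 0 0 0;0 0 0 0 0 0", jaw=1, force=30)

```text
time: 0.9
ee_pos: [0.4509, 0.2663, 0.1165]
eef_rot: [[-0.006, 1.0, -0.004], [1.0, 0.006, -0.001], [-0.001, -0.004, -1.0]]
force: [-0.8, -0.8, 0.4]
opening: 0.0853
grip_force: 0.0
```

Run:
```python
from h import *
c=cam("wrist"); im=manip.camera("wrist"); save("w1.png",im)
print(manip.get_obs()["ee_pos"].round(4))
print("expect pale top",proj("wrist",[.453,.263,.07],c),"brown",proj("wrist",[.581,.296,.07],c), "tcp",proj("wrist",manip.get_obs()["ee_pos"],c))
```

```text
[0.4517 0.2645 0.1175]
expect pale top [[324.90047531 233.85460052]] brown [[543.81268082 184.00980938]] tcp [[323.19683483 271.29823276]]
```

View pics/w1.png

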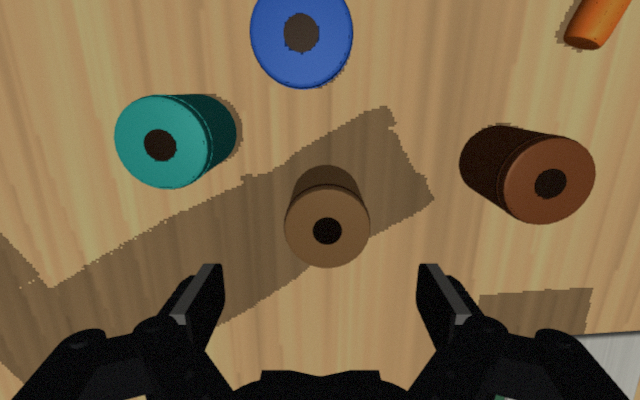

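The wrist picture shows the pale bore at (327,230), brown at (549,183), teal at (160,145) and blue at (301,33). The estimate is good to about 2 mm, so I'm descending on the pale head.

Emit:
arm_command(series="0 0.06 0.73 0 0 0;0 0 0.73 0 0 0;0 0 0.7 0 0 0;0 0 0 0 0 0")

```text
time: 1.35
ee_pos: [0.4533, 0.2603, 0.0297]
eef_rot: [[0.002, 1.0, -0.007], [1.0, -0.002, -0.004], [-0.004, -0.007, -1.0]]
force: [-1.3, -0.8, 0.5]
opening: 0.0859
grip_force: 0.0
```

Emit:
arm_command(series="0 0 0 0 0 0;0 0 0 0 0 0;0 0 0 0 0 0;0 0 0 0 0 0;0 0 0 0 0 0;0 0 -0.8 0 0 0;0 0 -1 0 0 0;0 0 -1 0 0 0", jaw=0.3, force=30)

```text
time: 2.15
ee_pos: [0.4553, 0.2629, 0.1461]
eef_rot: [[-0.0, 1.0, -0.001], [1.0, 0.0, -0.001], [-0.001, -0.001, -1.0]]
force: [0.0, 1.0, -1.6]
opening: 0.0534
grip_force: 32.5
```

Emit:
arm_command(series="-0.93 0.54 0 0 0 0;-0.93 0.54 0 0 0 0;-0.93 0.54 0 0 0 0;-0.93 0.54 0 0 0 0;-0.93 0.54 0 0 0 0;-0.93 0.54 0 0 0 0;-0.93 0.54 0 0 0 0;-0.93 0.54 0 0 0 0")

```text
time: 2.95
ee_pos: [0.6293, -0.036, 0.1452]
eef_rot: [[-0.0, 1.0, 0.0], [1.0, 0.0, 0.0], [0.0, 0.0, -1.0]]
force: [0.9, 0.2, -1.3]
opening: 0.0533
grip_force: 32.7
```

Emit:
arm_command(series="-0.93 0.54 0 0 0 0;-0.93 0.54 0 0 0 0;0 0 0 0 0 0;0 0 0 0 0 0")

```text
time: 3.35
ee_pos: [0.6717, -0.1099, 0.1441]
eef_rot: [[0.002, 1.0, -0.001], [1.0, -0.002, 0.001], [0.001, -0.001, -1.0]]
force: [-0.5, 1.3, -2.1]
opening: 0.0535
grip_force: 32.8
```

Emit:
arm_command(series="0 0 0.6 0 0 0;0 0 0.5 0 0 0;0 0 0.2 0 0 0;0 0 0.12 0 0 0;0 0 0.06 0 0 0;0 0 0 0 0 0")

```text
time: 3.95
ee_pos: [0.6723, -0.1084, 0.0867]
eef_rot: [[-0.001, 1.0, 0.001], [1.0, 0.001, -0.0], [-0.0, 0.001, -1.0]]
force: [-0.4, 0.5, -1.7]
opening: 0.0532
grip_force: 32.9
```

Emit:
arm_command(series="0 0 0 0 0 0;0 0 0 0 0 0;0 0 0 0 0 0;0 0 -0.3 0 0 0;0 0 -1 0 0 0;0 0 -1 0 0 0;0.6 -0.2 -0.8 0 0 0;1 -0.2 0 0 0 0", jaw=1)

```text
time: 4.75
ee_pos: [0.6592, -0.047, 0.2176]
eef_rot: [[0.005, 1.0, 0.013], [1.0, -0.005, -0.002], [-0.002, 0.013, -1.0]]
force: [1.0, 1.0, 1.1]
opening: 0.0858
grip_force: 0.0
```

Run:
```python
from h import *
a=manip.camera("scene")[125:275,200:440]; b=manip.camera("side")[150:310,240:420]
save("c1.png",np.vstack([cv2.resize(a,(480,300)),cv2.resize(b,(480,300))]))
print(proj("scene",[.671,-.11,.121]),proj("side",[.671,-.11,.121]))
```

```text
[[298.24474304 227.28609692]] [[307.6471362  163.88897116]]
```

View pics/c1.png

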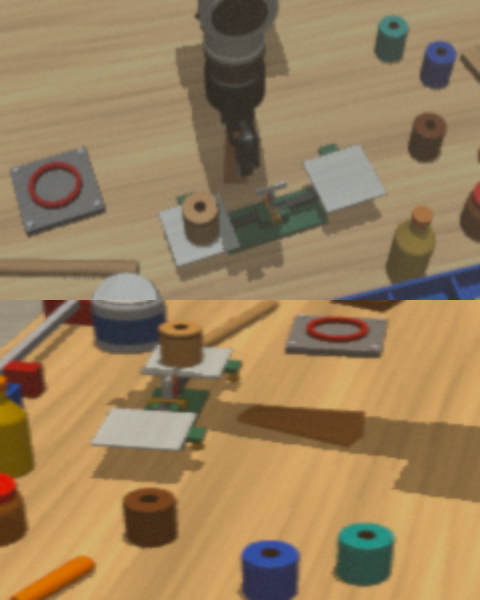

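Pale head stands on the right pan (side crop 180,335), and the left pan is raised. Going for the brown head.

Emit:
arm_command(series="0.95 -0.2 0 0 0 0;0.95 -0.2 0 0 0 0;0.95 -0.2 0 0 0 0;0.95 -0.2 0 0 0 0;0.95 -0.2 0 0 0 0;0.95 -0.2 0 0 0 0;0.95 -0.2 0 0 0 0;0.95 -0.2 0 0 0 0")

```text
time: 5.65
ee_pos: [0.5917, 0.2602, 0.2103]
eef_rot: [[0.0, 1.0, 0.0], [1.0, -0.0, -0.0], [-0.0, 0.0, -1.0]]
force: [1.1, 0.5, -0.6]
opening: 0.0853
grip_force: 0.0
```

Emit:
arm_command(series="0.95 -0.2 0 0 0 0;0 0 1 0 0 0;0 0 1 0 0 0;0 0 0 0 0 0;0 0 0 0 0 0")

```text
time: 6.15
ee_pos: [0.5837, 0.2966, 0.1297]
eef_rot: [[0.0, 1.0, -0.002], [1.0, -0.0, -0.001], [-0.001, -0.002, -1.0]]
force: [-0.1, 0.4, 0.8]
opening: 0.0854
grip_force: 0.0
```

Run:
```python
from h import *
c=cam("wrist"); im=manip.camera("wrist"); 
P=[manip.get_obs() for _ in range(3)]; print(P[0]["ee_pos"].round(4), P[0]["eef_rot"].round(3))
g=im.astype(int); e=proj("wrist",[.584,.296,.07],c)[0]; print(e)
x,y=e.round().astype(int); w=60; s=im[y-w:y+w,x-w:x+w].astype(int)
m=((s.max(2)<45)).astype(np.uint8); n,l,st,ce=cv2.connectedComponentsWithStats(m)
for i in range(1,n):
  if st[i,4]>60: print(st[i],ce[i]+[x-w,y-w],onz("wrist",ce[i]+[x-w,y-w],.07,c).round(4))
for nme,a,b in (("glue",(411,232),(238,194)),("jar",(446,220),(235,250))): print(nme,tri(a,b).round(3))
```

```text
[0.5851 0.2971 0.1316] [[ 0.001  1.     0.002]
 [ 1.    -0.001  0.001]
 [ 0.001  0.002 -1.   ]]
[321.79397638 221.80024927]
[  21    0   77   47 1229] [320.70138324 176.97233523] [0.5833 0.3262 0.07  ]
[ 46  47  28  26 573] [321.43979058 221.60383944] [0.5838 0.2961 0.07  ]
glue [0.79  0.183 0.164]
jar [0.74  0.332 0.088]
```

Emit:
arm_command(series="0 0 0.85 0 0 0;0 0 0.85 0 0 0;0 0 0.75 0 0 0;0 0 0 0 0 0")

```text
time: 6.6
ee_pos: [0.5828, 0.2959, 0.0299]
eef_rot: [[0.001, 1.0, -0.004], [1.0, -0.001, -0.002], [-0.002, -0.004, -1.0]]
force: [-1.2, 0.0, -0.5]
opening: 0.0854
grip_force: 0.0
```

Emit:
arm_command(series="0 0 0 0 0 0;0 0 0 0 0 0;0 0 0 0 0 0;0 0 0 0 0 0;0 0 0 0 0 0;0 0 -0.8 0 0 0;0 0 -1 0 0 0;0 0 -1 0 0 0", jaw=0.3, force=30)

```text
time: 7.4
ee_pos: [0.5838, 0.2971, 0.1457]
eef_rot: [[-0.0, 1.0, 0.0], [1.0, 0.0, 0.0], [0.0, 0.0, -1.0]]
force: [1.0, 0.3, -1.4]
opening: 0.053
grip_force: 32.2
```

Emit:
arm_command(series="-0.835 0.325 0 0 0 0;-0.835 0.325 0 0 0 0;-0.835 0.325 0 0 0 0;-0.835 0.325 0 0 0 0;-0.835 0.325 0 0 0 0;0 0 0 0 0 0;0 0 0.5 0 0 0;0 0 0.3 0 0 0")

```text
time: 8.2
ee_pos: [0.6488, 0.1302, 0.1116]
eef_rot: [[0.0, 1.0, 0.0], [1.0, -0.0, 0.0], [0.0, 0.0, -1.0]]
force: [0.0, -0.4, -1.8]
opening: 0.0533
grip_force: 32.4
```

Emit:
arm_command(series="0 0 0.1 0 0 0;0 0 0.06 0 0 0;0 0 0.05 0 0 0;0 0 0.05 0 0 0;0 0 0 0 0 0")

```text
time: 8.7
ee_pos: [0.6493, 0.1308, 0.1019]
eef_rot: [[-0.0, 1.0, 0.001], [1.0, 0.0, 0.001], [0.001, 0.001, -1.0]]
force: [0.5, 0.8, 0.1]
opening: 0.0533
grip_force: 32.4
```

Emit:
arm_command(series="0 0 0 0 0 0;0 0 0 0 0 0;0 0 0 0 0 0;0 0 -0.3 0 0 0;0 0 -1 0 0 0;0 0 -1 0 0 0;0 -0.8 -1 0 0 0;0 -1 -0.7 0 0 0", jaw=1)

```text
time: 9.5
ee_pos: [0.5789, 0.1302, 0.2635]
eef_rot: [[0.001, 1.0, 0.005], [1.0, -0.001, 0.001], [0.001, 0.005, -1.0]]
force: [0.4, 0.4, 1.4]
opening: 0.0855
grip_force: 0.0
```

Emit:
arm_command(series="-0.8 -1 0 0 0 0;-0.9 -0.9 0 0 0 0;-0.9 -0.4 0 0 0 0;-0.5 0 0 0 0 0;0 0 0 0 0 -1;0 0 0 0 0 -1;0 0 0 0 0 -1;0 0 0 0 0 -1")

```text
time: 10.3
ee_pos: [0.4874, 0.0074, 0.2616]
eef_rot: [[-0.317, 0.948, 0.002], [0.948, 0.317, -0.0], [-0.001, 0.002, -1.0]]
force: [0.1, 0.4, 0.1]
opening: 0.0857
grip_force: 0.0
```

Run:
```python
from h import *
o=manip.get_obs(); print(o["q"].round(3),o["ee_pos"].round(4),o["eef_rot"].round(3))
```

```text
[ 0.015  0.203  0.036  1.402 -0.     1.263] [0.4874 0.0074 0.2616] [[-0.317  0.948  0.002]
 [ 0.948  0.317 -0.   ]
 [-0.001  0.002 -1.   ]]
```

Emit:
arm_command(series="0 0 0 0 0 -1;0 0 0 0 0 -1;0 0 0 0 0 -1;0 0 0 0 0 -1;0 0 0 0 0 -1;0 0 0 0 0 -1;0 0 0 0 0 -1;0 0 0 0 0 -1")

```text
time: 11.1
ee_pos: [0.4875, 0.0076, 0.2616]
eef_rot: [[-0.821, 0.571, 0.002], [0.571, 0.821, -0.0], [-0.001, 0.001, -1.0]]
force: [0.2, 0.7, -0.2]
opening: 0.0854
grip_force: 0.0
```

Emit:
arm_command(series="0 0 0 0 0 -1;0 0 0 0 0 -1;0 0 0 0 0 -1;0 0 0 0 0 -1;0 0 0 0 0 -0.8;0 0 0 0 0 0;0 0 0 0 0 0")

```text
time: 11.8
ee_pos: [0.4875, 0.0076, 0.2611]
eef_rot: [[-0.974, 0.226, 0.001], [0.226, 0.974, 0.0], [-0.001, 0.0, -1.0]]
force: [1.4, 0.2, 0.1]
opening: 0.0854
grip_force: 0.0
```

Run:
```python
from h import *
o=manip.get_obs(); print(o["q"].round(3),o["ee_pos"].round(4),o["eef_rot"].round(3))
c=cam("wrist"); im=manip.camera("wrist"); np.savez("w2.npz",K=c[0],R=c[1],t=c[2])
b=manip.camera("side")[150:310,240:420]; b=cv2.resize(b,(450,400),interpolation=cv2.INTER_CUBIC)
# wrist native at left (cropped), side crop right
save("c2.png",np.hstack([im[:,145:495],b])); save("w2.png",im)
```

```text
[ 0.016  0.204  0.035  1.401 -0.     0.244] [0.4875 0.0076 0.2611] [[-0.974  0.226  0.001]
 [ 0.226  0.974  0.   ]
 [-0.001  0.    -1.   ]]
```

View pics/c2.png

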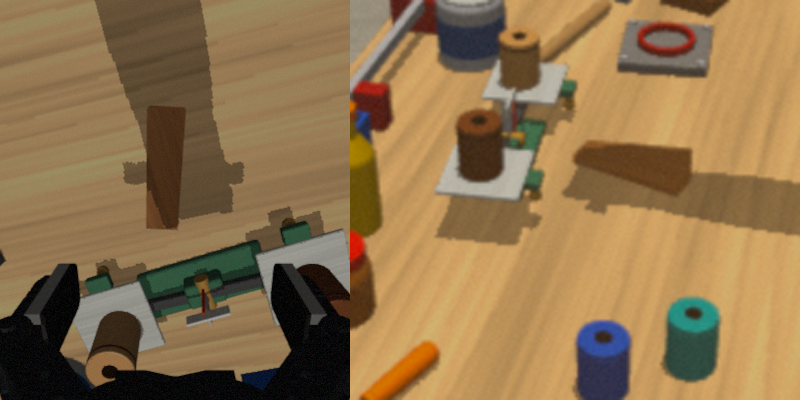

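Run:
```python
from h import *
z=np.load("w2.npz"); c=(z["K"],z["R"],z["t"]); print("cam",(-c[1].T@c[2]).round(3))
for n,p,zz in (("thickL",(147,107),.0495),("thickR",(185,107),.0495),("thinL",(147,228),0),("thinR",(178,228),0),("thinL12",(147,228),.012),("thinR12",(178,228),.012)): print(n,onz("wrist",(p[0]+145,p[1]),zz,c).round(4))
S=lambda U,V:(240+(U-350)/2.5,150+V/2.5)
yaw=np.radians(5.2);R=np.array([[np.cos(yaw),-np.sin(yaw)],[np.sin(yaw),np.cos(yaw)]])
for nm,ctr,obs in (("L",(.649,.129),[S(437,193),S(525,200)]),("R",(.671,-.11),[S(485,97),S(558,103)])):
  for zz in (.051,.06,.069):
    P=[[*(np.array(ctr)+R@[dx,.05]),zz] for dx in(.05,-.05)]
    print(nm,zz,proj("side",P).round(1).tolist())
  print("obs",obs)
  for p in ((.649,.129),): pass
# lug tips in wrist
for nm,ctr in (("L",(.649,.129)),("R",(.671,-.11))):
  l=np.array(ctr)+R@[-.06,0]; print("lug",nm,l.round(4),proj("wrist",[*l,.05],c)-[145,0])
im=cv2.cvtColor(manip.camera("wrist"),cv2.COLOR_RGB2BGR)
a=cv2.resize(im[90:250,260:350],(360,600),interpolation=cv2.INTER_CUBIC)
s=cv2.cvtColor(manip.camera("side"),cv2.COLOR_RGB2BGR)
b=cv2.resize(s[155:235,265:335],(440,503),interpolation=cv2.INTER_CUBIC); b=cv2.copyMakeBorder(b,0,97,0,0,0)
cv2.imwrite("pics/c3.png",np.hstack([a,b]))
```

```text
cam [0.408 0.027 0.405]
thickL [ 0.4181 -0.0049  0.0495]
thickR [0.4269 0.033  0.0495]
thinL [ 0.5674 -0.0476  0.    ]
thinR [ 0.5765 -0.0081  0.    ]
thinL12 [ 0.5627 -0.0454  0.012 ]
thinR12 [ 0.5715 -0.007   0.012 ]
L 0.051 [[271.7, 231.2], [305.2, 234.5]]
L 0.06 [[271.5, 228.7], [305.1, 232.0]]
L 0.069 [[271.3, 226.2], [305.0, 229.5]]
obs [(274.8, 227.2), (310.0, 230.0)]
R 0.051 [[290.5, 188.5], [320.1, 191.0]]
R 0.06 [[290.3, 186.1], [320.0, 188.6]]
R 0.069 [[290.2, 183.8], [320.0, 186.3]]
obs [(294.0, 188.8), (323.2, 191.2)]
lug L [0.5892 0.1236] [[292.31069096 231.14869369]]
lug R [ 0.6112 -0.1154] [[ 98.99135195 287.9394498 ]]
```

View pics/c3.png

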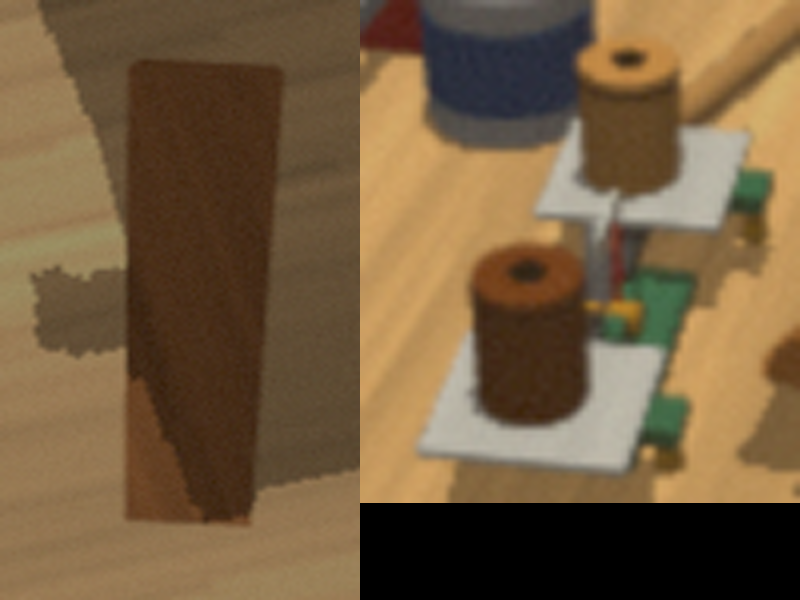

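The overlay numbers put the left pan (brown) raised at v 227–230 and the right pan (pale) lowered at v 189–191, so pale is heavier. In the crop the wedge's thick end is at the top (205,65) and its thin end at the bottom (190,520). Going down on the wedge's thick end.

Emit:
arm_command(series="0.55 -0.12 0.6 0 0 -0.2;0.52 -0.11 1 0 0 0;0 0 1 0 0 0;0 0 1 0 0 0;0 0 1 0 0 0;0 0 1 0 0 0;0 0 0.73 0 0 0;0 0 0 0 0 0")

```text
time: 12.8
ee_pos: [0.4397, 0.0079, 0.0038]
eef_rot: [[-0.978, 0.21, -0.009], [0.21, 0.978, -0.0], [0.008, -0.002, -1.0]]
force: [-0.9, -0.7, -0.5]
opening: 0.0857
grip_force: 0.0
```

Emit:
arm_command(series="0 0 0 0 0 0;0 0 0 0 0 0;0 0 0 0 0 0;0 0 0 0 0 0;0 0 0 0 0 0;0 0 0 0 0 0;0 0 0 0 0 0", jaw=0.2, force=25)

```text
time: 13.5
ee_pos: [0.4453, 0.0079, 0.0091]
eef_rot: [[-0.978, 0.21, 0.004], [0.21, 0.978, -0.0], [-0.004, 0.001, -1.0]]
force: [-0.5, 0.4, 6.5]
opening: 0.0407
grip_force: 24.3
```

Run:
```python
from h import *
o=manip.get_obs(); print(o["time"],o["q"].round(3),o["ee_pos"].round(4),o["eef_rot"].round(3),o["opening"],o["force"].round(2))
s=cv2.cvtColor(manip.camera("side"),cv2.COLOR_RGB2BGR)
cv2.imwrite("side3.png",s)
```

```text
13.5 [ 0.018  0.368 -0.475  0.723 -0.     0.229] [0.4453 0.0079 0.0091] [[-0.978  0.21   0.004]
 [ 0.21   0.978 -0.   ]
 [-0.004  0.001 -1.   ]] 0.04069866876143202 [-0.53  0.42  6.46]
```

Emit:
arm_command(series="0 0 -0.04 0 0 0;0.126 0.5 0 0 0 0;0.126 0.5 0 0 0 0;0.126 0.5 0 0 0 0;0.126 0.5 0 0 0 0;0.126 0.5 0 0 0 0;0 0 0 0 0 -0.9;0 0 0 0 0 -0.9")

```text
time: 14.35
ee_pos: [0.4399, 0.1116, 0.0092]
eef_rot: [[-0.998, 0.062, 0.001], [0.062, 0.998, -0.0], [-0.001, -0.0, -1.0]]
force: [0.3, -1.0, 0.1]
opening: 0.0406
grip_force: 25.5
```

Emit:
arm_command(series="0 0 0 0 0 -0.9;0 0 0 0 0 -0.9;0 0 0 0 0 -0.18;0 0 0 0 0 0;0 0 0 0 0 0")

```text
time: 14.85
ee_pos: [0.44, 0.111, 0.0091]
eef_rot: [[-0.996, -0.091, 0.001], [-0.091, 0.996, 0.0], [-0.001, 0.0, -1.0]]
force: [-1.6, -0.7, 2.1]
opening: 0.0409
grip_force: 25.0
```

Run:
```python
from h import *
o=manip.get_obs(); print(o["ee_pos"].round(4),o["eef_rot"].round(3),o["opening"],o["force"].round(2))
w=cv2.cvtColor(manip.camera("wrist"),cv2.COLOR_RGB2BGR)
s=cv2.cvtColor(manip.camera("side"),cv2.COLOR_RGB2BGR)[150:270,250:410]
cv2.imwrite("pics/c4.png",np.hstack([w[:,160:480],cv2.resize(s,(480,400*480//533),interpolation=cv2.INTER_CUBIC)[:400] if 0 else cv2.resize(s,(480,400),interpolation=cv2.INTER_CUBIC)]))
```

```text
[0.44   0.111  0.0091] [[-0.996 -0.091  0.001]
 [-0.091  0.996  0.   ]
 [-0.001  0.    -1.   ]] 0.040860250934263605 [-1.64 -0.68  2.11]
```

View pics/c4.png

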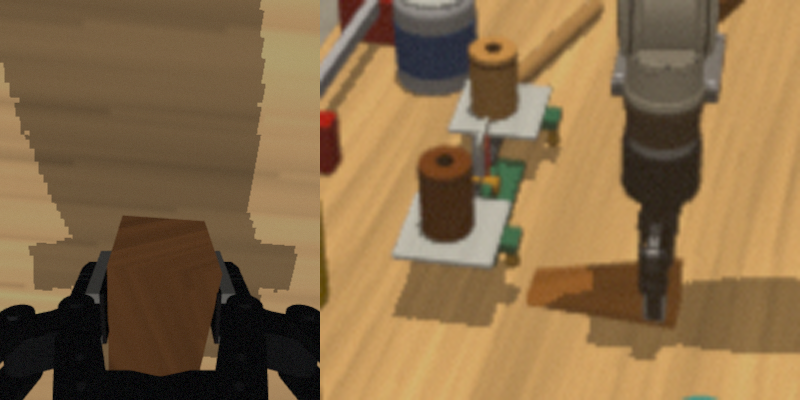

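Run:
```python
from h import *
f=lambda P:[((u-250)*3+320,(v-150)/.3) for u,v in proj("side",P)]
u=np.array([.9959,.0906,0]);v=np.array([-.0906,.9959,0]);g=np.array([.4410,.1111,0]);t=g+.128*u
print("thin near bottom/top, far top, thick near bottom",np.round(f([t+.02*v,t+.02*v+[0,0,.012],t-.02*v+[0,0,.012],g-.022*u+.02*v]),0).tolist())
for z in (.022,.03,.055): print(z,np.round(f([[.5892,.1236,z],[.585,.126,z]]),0).tolist())
for p in ((503,228),(521,251)): print(p)
K=cam("side"); q=lambda U,V:(250+(U-320)/3,150+V*.3)
print("pan near-left/near-right",onz("side",q(393,256),.069).round(3),onz("side",q(497,267),.069).round(3),"lug tip z.028",onz("side",q(513,262),.028).round(3), "lug top front-near corner",onz("side",q(521,232),.069).round(3))
```

```text
thin near bottom/top, far top, thick near bottom [[523.0, 311.0], [523.0, 301.0], [530.0, 274.0], [673.0, 328.0]]
0.022 [[506.0, 275.0], [510.0, 278.0]]
0.03 [[506.0, 268.0], [510.0, 270.0]]
0.055 [[506.0, 246.0], [509.0, 248.0]]
(503, 228)
(521, 251)
pan near-left/near-right [0.685 0.184 0.069] [0.583 0.174 0.069] lug tip z.028 [0.586 0.11  0.028] lug top front-near corner [0.575 0.118 0.069]
```

The side crop shows the wedge in line with the left lug, with the brass tip at (512,263) about 16 mm ahead of the thin end. Sliding it in.

Emit:
arm_command(series="-0.275 0 0 0 0 0;-0.275 0 0 0 0 0;-0.275 0 0 0 0 0;-0.275 0 0 0 0 0;-0.275 0 0 0 0 0;-0.275 0 0 0 0 0;0 0 0 0 0 0;0 0 0 0 0 0")

```text
time: 15.75
ee_pos: [0.5069, 0.1173, 0.009]
eef_rot: [[-0.996, -0.091, 0.002], [-0.091, 0.996, 0.001], [-0.002, 0.0, -1.0]]
force: [1.8, -0.4, 2.6]
opening: 0.0405
grip_force: 24.7
```

Run:
```python
from h import *
for i in range(4):
  o=manip.get_obs(); print(o["ee_pos"].round(4),o["force"].round(2)); s=manip.camera("side")
cv2.imwrite("pics/c5.png",cv2.resize(cv2.cvtColor(s,cv2.COLOR_RGB2BGR)[205:265,280:370],(800,533),interpolation=cv2.INTER_CUBIC))
```

```text
[0.5069 0.1173 0.009 ] [ 1.81 -0.44  2.64]
[0.5065 0.1173 0.009 ] [0.79 0.39 2.23]
[0.5062 0.1172 0.009 ] [0.62 0.03 2.15]
[0.5061 0.1172 0.009 ] [0.91 0.7  2.85]
```

View pics/c5.png

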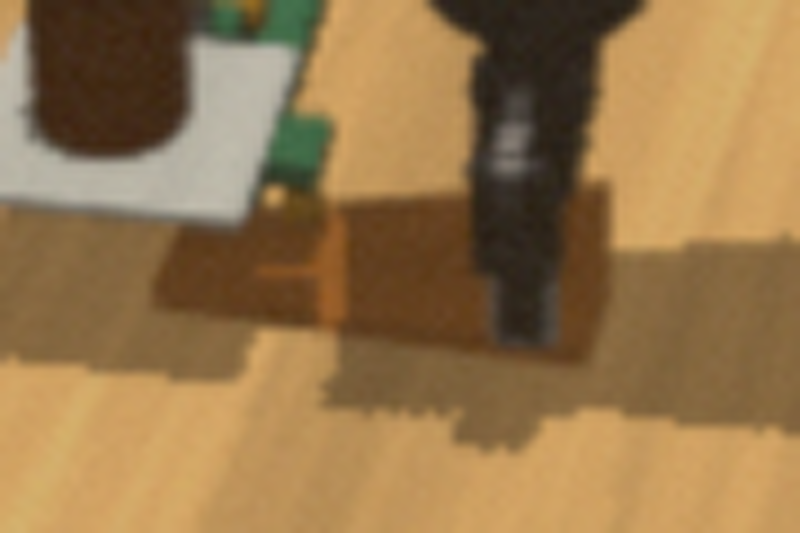

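Not touching yet: the tip at (288,215) is still high above the middle of the wedge's top, about 8–10 mm. Advancing 20 mm.

Emit:
arm_command(series="-0.1 0 0 0 0 0;-0.1 0 0 0 0 0;-0.1 0 0 0 0 0;-0.1 0 0 0 0 0;-0.1 0 0 0 0 0;0 0 0 0 0 0;0 0 0 0 0 0")

```text
time: 16.65
ee_pos: [0.5237, 0.1185, 0.009]
eef_rot: [[-0.996, -0.091, -0.003], [-0.091, 0.996, -0.001], [0.003, -0.0, -1.0]]
force: [-2.7, -0.2, 7.7]
opening: 0.0403
grip_force: 26.0
```

Emit:
arm_command(series="-0.03 0 0 0 0 0;-0.03 0 0 0 0 0;0 0 0 0 0 0;0 0 0 0 0 0")

```text
time: 17.05
ee_pos: [0.5253, 0.1187, 0.009]
eef_rot: [[-0.996, -0.091, -0.004], [-0.091, 0.996, -0.001], [0.004, -0.0, -1.0]]
force: [-4.4, -1.0, 8.5]
opening: 0.0408
grip_force: 26.2
```

Emit:
arm_command(series="0 0 -0.03 0 0 0;0 0 -0.02 0 0 0;0 0 0 0 0 0;0 0 0 0 0 0")

```text
time: 17.45
ee_pos: [0.5273, 0.119, 0.0102]
eef_rot: [[-0.996, -0.091, -0.001], [-0.091, 0.996, -0.0], [0.001, -0.0, -1.0]]
force: [-0.1, 0.5, -1.1]
opening: 0.041
grip_force: 24.7
```

Run:
```python
from h import *
S=[]
for i in range(4):
  o=manip.get_obs(); print(o["ee_pos"].round(4),o["force"].round(2)); S.append(manip.camera("side").astype(float))
s=np.mean(S,0)[200:240,290:330].astype(np.uint8)
hsv=cv2.cvtColor(s,cv2.COLOR_RGB2HSV)
m=cv2.imread("pics/c5.png")
p=cv2.imread("side3.png")[200:240,290:330]; pg=p[:,:,::-1]
# lug vertical shift: compare region of the lug+pan edge before/after
a=cv2.cvtColor(pg[0:20,10:30].copy(),cv2.COLOR_RGB2GRAY).astype(np.float32); b=cv2.cvtColor(s[0:20,10:30].copy(),cv2.COLOR_RGB2GRAY).astype(np.float32)
print(cv2.phaseCorrelate(a,b))
print("col312 before/after RGB"); 
for r in range(12,36): print(200+r, pg[r,22:26].mean(0).round().astype(int).tolist(), s[r,22:26].mean(0).round().astype(int).tolist())
```

```text
[0.5273 0.119  0.0102] [-0.07  0.47 -1.13]
[0.5274 0.119  0.0103] [-0.28 -0.27 -0.92]
[0.5275 0.119  0.0103] [ 0.82 -0.64 -0.51]
[0.5276 0.119  0.0104] [ 0.29  0.11 -1.18]
((0.0814508746793372, 0.2040874719442911), 0.9220342898368835)
col312 before/after RGB
212 [154, 136, 103] [152, 134, 102]
213 [160, 137, 100] [157, 135, 98]
214 [149, 126, 89] [143, 120, 83]
215 [156, 127, 84] [151, 123, 80]
216 [169, 136, 88] [162, 131, 82]
217 [145, 129, 83] [139, 119, 76]
218 [94, 114, 75] [84, 89, 58]
219 [72, 109, 73] [56, 74, 49]
220 [69, 108, 74] [53, 72, 48]
221 [69, 107, 72] [52, 71, 47]
222 [71, 107, 72] [54, 72, 48]
223 [66, 93, 64] [56, 70, 47]
224 [63, 74, 50] [55, 64, 43]
225 [68, 68, 44] [64, 66, 42]
226 [88, 73, 39] [80, 66, 34]
227 [103, 76, 33] [97, 71, 29]
228 [102, 74, 30] [98, 71, 28]
229 [110, 82, 41] [91, 65, 26]
230 [162, 126, 74] [93, 62, 28]
231 [199, 154, 95] [97, 61, 29]
232 [206, 160, 99] [97, 62, 29]
233 [206, 160, 99] [96, 62, 30]
234 [199, 154, 94] [96, 62, 30]
235 [164, 128, 79] [97, 62, 30]
```

Emit:
arm_command(series="0 0 0.012 0 0 0;-0.025 0 0 0 0 0;-0.025 0 0 0 0 0;0 0 0 0 0 0;0 0 0 0 0 0")

```text
time: 18.15
ee_pos: [0.5299, 0.1192, 0.0103]
eef_rot: [[-0.996, -0.091, 0.0], [-0.091, 0.996, 0.0], [-0.0, 0.0, -1.0]]
force: [0.5, -0.1, -1.8]
opening: 0.0405
grip_force: 24.7
```

Emit:
arm_command(series="-0.025 0 0 0 0 0;-0.025 0 0 0 0 0;0 0 0 0 0 0;0 0 0 0 0 0")

```text
time: 18.55
ee_pos: [0.5318, 0.1194, 0.0102]
eef_rot: [[-0.996, -0.091, -0.0], [-0.091, 0.996, 0.0], [0.0, 0.0, -1.0]]
force: [0.4, -0.2, -2.1]
opening: 0.0409
grip_force: 24.7
```

Emit:
arm_command(series="0 0 0.025 0 0 0;-0.025 0 0 0 0 0;-0.025 0 0 0 0 0;0 0 0 0 0 0;0 0 0 0 0 0")

```text
time: 19.05
ee_pos: [0.534, 0.1196, 0.0093]
eef_rot: [[-0.996, -0.091, 0.0], [-0.091, 0.996, 0.0], [-0.0, 0.0, -1.0]]
force: [-0.2, -0.0, -1.0]
opening: 0.0407
grip_force: 24.8
```

Emit:
arm_command(series="-0.025 0 0 0 0 0;-0.025 0 0 0 0 0;0 0 0 0 0 0;0 0 0 0 0 0")

```text
time: 19.45
ee_pos: [0.5355, 0.1198, 0.0092]
eef_rot: [[-0.996, -0.091, -0.001], [-0.091, 0.996, -0.0], [0.001, -0.0, -1.0]]
force: [-1.5, 0.9, -0.4]
opening: 0.0406
grip_force: 24.9
```

Emit:
arm_command(series="-0.03 0 0 0 0 0;0 0 0 0 0 0;0 0 0 0 0 0")

```text
time: 19.75
ee_pos: [0.5361, 0.1198, 0.009]
eef_rot: [[-0.996, -0.092, -0.002], [-0.092, 0.996, -0.0], [0.002, -0.0, -1.0]]
force: [-3.4, -1.0, 0.1]
opening: 0.0407
grip_force: 25.2
```

```bash
cat > r.py <<'E'
from h import *
F=[];P=[]
for i in range(4):
  o=manip.get_obs(); F.append(o["force"]);P.append(o["ee_pos"]); manip.camera("side")
print(o["time"],np.mean(P,0).round(4),np.mean(F,0).round(2))
E
python3 r.py
```

```text
19.9 [0.5361 0.1198 0.0091] [-4.2  -0.56  0.47]
```

Emit:
arm_command(series="-0.008 0 0 0 0 0;0 0 0 0 0 0;0 0 0 0 0 0")

```text
time: 20.25
ee_pos: [0.5364, 0.1198, 0.0091]
eef_rot: [[-0.996, -0.092, -0.002], [-0.092, 0.996, -0.0], [0.002, -0.0, -1.0]]
force: [-5.0, -0.2, 1.1]
opening: 0.0408
grip_force: 25.5
```

```bash
python3 r.py
```

```text
20.4 [0.5363 0.1198 0.0091] [-5.34 -0.45  1.21]
```

Emit:
arm_command(series="0 0 0 0 0 0;0 0 0 0 0 0;0 0 0 0 0 0;0 0 0 0 0 0;0 0 -0.5 0 0 0;0 0 -0.8 0 0 0;0 0 -0.8 0 0 0;0 0 0 0 0 0", jaw=1)

```text
time: 21.25
ee_pos: [0.5413, 0.1208, 0.0984]
eef_rot: [[-0.996, -0.091, 0.01], [-0.091, 0.996, 0.002], [-0.01, 0.001, -1.0]]
force: [0.8, -0.0, 0.3]
opening: 0.0856
grip_force: 0.0
```

Emit:
arm_command(series="0.7 0 0 0 0 0;0.7 0 0 0 0 0;0 0 0 0 0 0;0 0 0.9 0 0 0;0 0 0.9 0 0 0;0 0 0 0 0 0", jaw=0)

```text
time: 21.85
ee_pos: [0.4779, 0.1139, 0.0172]
eef_rot: [[-0.996, -0.091, -0.009], [-0.091, 0.996, -0.002], [0.009, -0.001, -1.0]]
force: [-0.5, -0.0, -0.6]
opening: 0.0
grip_force: 0.0
```

Emit:
arm_command(series="-0.2 0 0 0 0 0;-0.15 0 0 0 0 0;0 0 0 0 0 0;0 0 0 0 0 0")

```text
time: 22.25
ee_pos: [0.497, 0.1164, 0.0226]
eef_rot: [[-0.996, -0.091, 0.003], [-0.091, 0.996, 0.001], [-0.003, 0.0, -1.0]]
force: [0.1, 0.1, 0.3]
opening: 0.0003
grip_force: 0.0
```

```bash
python3 r.py
```

```text
22.4 [0.4963 0.1163 0.0222] [-0.2  -0.09  0.02]
```

Approaching the thick end in small steps.

Emit:
arm_command(series="-0.04 0 0 0 0 0;-0.04 0 0 0 0 0;0 0 0 0 0 0;0 0 0 0 0 0")

```text
time: 22.85
ee_pos: [0.4987, 0.1164, 0.0212]
eef_rot: [[-0.996, -0.091, -0.0], [-0.091, 0.996, -0.0], [0.0, 0.0, -1.0]]
force: [0.6, 0.1, 0.5]
opening: -0.0003
grip_force: 0.0
```

Emit:
arm_command(series="-0.03 0 0 0 0 0;0 0 0 0 0 0;0 0 0 0 0 0")

```text
time: 23.15
ee_pos: [0.4999, 0.1165, 0.0212]
eef_rot: [[-0.996, -0.092, -0.0], [-0.092, 0.996, 0.0], [0.0, 0.0, -1.0]]
force: [0.2, 0.4, 0.2]
opening: 0.0002
grip_force: 0.0
```

Emit:
arm_command(series="-0.03 0 0 0 0 0;0 0 0 0 0 0;0 0 0 0 0 0")

```text
time: 23.45
ee_pos: [0.5011, 0.1166, 0.0213]
eef_rot: [[-0.996, -0.091, -0.0], [-0.091, 0.996, -0.0], [0.0, -0.0, -1.0]]
force: [0.4, 0.1, -0.2]
opening: -0.0002
grip_force: 0.0
```

Emit:
arm_command(series="-0.035 0 0 0 0 0;0 0 0 0 0 0;0 0 0 0 0 0")

```text
time: 23.75
ee_pos: [0.5025, 0.1168, 0.0213]
eef_rot: [[-0.996, -0.091, 0.0], [-0.091, 0.996, 0.0], [-0.0, 0.0, -1.0]]
force: [-0.3, -0.4, -1.2]
opening: -0.0002
grip_force: 0.0
```

Emit:
arm_command(series="-0.03 0 0 0 0 0;0 0 0 0 0 0;0 0 0 0 0 0")

```text
time: 24.05
ee_pos: [0.5034, 0.1168, 0.0212]
eef_rot: [[-0.996, -0.091, -0.0], [-0.091, 0.996, -0.0], [0.0, -0.0, -1.0]]
force: [-0.5, 0.5, 0.6]
opening: 0.0001
grip_force: 0.4
```

Emit:
arm_command(series="-0.02 0 0 0 0 0;0 0 0 0 0 0;0 0 0 0 0 0")

```text
time: 24.35
ee_pos: [0.5035, 0.1168, 0.0211]
eef_rot: [[-0.996, -0.092, -0.002], [-0.092, 0.996, -0.0], [0.002, -0.0, -1.0]]
force: [-3.9, -0.1, 2.0]
opening: -0.0001
grip_force: 2.1
```

```bash
python3 r.py
```

```text
24.5 [0.5035 0.1168 0.0211] [-4.45 -0.51  2.67]
```

The wedge holds against 4.5 N without moving, so it is seated. Now for the pale head.

Emit:
arm_command(series="0.55 0 0 0 0 0;0 0 -1 0 0 0;0 0 -1 0 0 0;0 0 -1 0 0 0;0 0 -1 0 0 0;0 0 -0.6 0 0 0;0 0 0 0 0 0")

```text
time: 25.25
ee_pos: [0.4868, 0.1158, 0.2102]
eef_rot: [[-0.996, -0.091, 0.012], [-0.091, 0.996, 0.003], [-0.012, 0.001, -1.0]]
force: [0.7, -0.1, -0.5]
opening: -0.0
grip_force: 0.0
```

Emit:
arm_command(series="-0.7 -1 0 0 0 0;-0.7 -1 0 0 0 0;-0.7 -1 0 0 0 0;-0.7 -1 0 0 0 0;-0.7 -1 0 0 0 0;-0.7 -1 0 0 0 0;0 0 0 0 0 0;0 0 0 0 0 0", jaw=1)

```text
time: 26.05
ee_pos: [0.6722, -0.1101, 0.2023]
eef_rot: [[-0.996, -0.089, -0.003], [-0.089, 0.996, 0.001], [0.002, 0.001, -1.0]]
force: [-0.2, -0.0, 0.3]
opening: 0.0852
grip_force: 0.0
```

Run:
```python
from h import *
o=manip.get_obs(); c=cam("wrist"); im=manip.camera("wrist"); print(o["ee_pos"].round(4),o["eef_rot"].round(3),o["q"].round(2))
e=proj("wrist",[.671,-.108,.121],c)[0]; print(e)
x,y=e.round().astype(int); w=45; s=im[max(0,y-w):y+w,x-w:x+w].astype(int)
m=((s.max(2)<60)).astype(np.uint8); n,l,st,ce=cv2.connectedComponentsWithStats(m)
for i in range(1,n):
  if st[i,4]>40: q=ce[i]+[x-w,max(0,y-w)]; print(st[i],q.round(1),onz("wrist",q,.121,c).round(4))
```

```text
[ 0.6722 -0.1101  0.2023] [[-0.996 -0.089 -0.003]
 [-0.089  0.996  0.001]
 [ 0.002  0.001 -1.   ]] [-0.16  0.63  0.53  1.47  0.   -0.25]
[321.3545474  208.57165064]
[ 14   0  67  29 670] [322.  171.7] [ 0.6442 -0.11    0.121 ]
[ 36  35  25  23 460] [323.8 209.8] [ 0.6718 -0.1062  0.121 ]
```

Emit:
arm_command(series="0 0.1 0.9 0 0 0;0 0 0.9 0 0 0;0 0 0.7 0 0 0;0 0 0.5 0 0 0;0 0 0 0 0 0")

```text
time: 26.6
ee_pos: [0.6683, -0.1026, 0.0823]
eef_rot: [[-0.996, -0.094, -0.006], [-0.094, 0.996, 0.001], [0.006, 0.002, -1.0]]
force: [0.0, -0.3, -0.5]
opening: 0.0855
grip_force: 0.0
```

Emit:
arm_command(series="0 0 0 0 0 0;0 0 0 0 0 0;0 0 0 0 0 0;0 0 0 0 0 0;0 0 0 0 0 0;0 0 -0.3 0 0 0;0 0 -0.7 0 0 0;0 0 -0.5 0 0 0", jaw=0.3, force=30)

```text
time: 27.4
ee_pos: [0.6714, -0.1048, 0.1468]
eef_rot: [[-0.996, -0.091, 0.0], [-0.091, 0.996, -0.0], [-0.0, -0.0, -1.0]]
force: [1.3, 0.5, -0.9]
opening: 0.0531
grip_force: 32.0
```

Run:
```python
from h import *
o=manip.get_obs();print(o["ee_pos"].round(4),o["eef_rot"].round(3))
# refine jig ring centre from scene by red mask
im=manip.camera("scene"); m=manip.camera("side")
for n,a,box in (("scene",im,(190,245,195,260)),("side",m,(145,185,335,395))):
  s=a[box[0]:box[1],box[2]:box[3]].astype(int); k=(s[...,0]>1.8*s[...,1])&(s[...,0]>1.8*s[...,2])&(s[...,0]>70)
  ys,xs=np.nonzero(k); 
  if len(xs)>20:
    el=cv2.fitEllipse(cv2.convexHull(np.c_[xs,ys].astype(np.int32))); q=np.array(el[0])+[box[2],box[0]]
    print(n,len(xs),q.round(1),el[1],onz(n,q,.027).round(4))
```

```text
[ 0.6714 -0.1048  0.1468] [[-0.996 -0.091  0.   ]
 [-0.091  0.996 -0.   ]
 [-0.    -0.    -1.   ]]
scene 165 [227. 217.] (21.5798282623291, 26.276227951049805) [ 0.5166 -0.3164  0.027 ]
side 150 [366. 165.] (13.106059074401855, 23.15049171447754) [ 0.5123 -0.3156  0.027 ]
```

Emit:
arm_command(series="0.723 -0.813 0 0 0 0;0.723 -0.813 0 0 0 0;0.723 -0.813 0 0 0 0;0.723 -0.813 0 0 0 0;0.723 -0.813 0 0 0 0;0.723 -0.813 0 0 0 0;0 0 0 0 0 0;0 0 0 0 0 0")

```text
time: 28.3
ee_pos: [0.5152, -0.3156, 0.1443]
eef_rot: [[-0.996, -0.089, -0.001], [-0.089, 0.996, 0.001], [0.001, 0.001, -1.0]]
force: [0.2, -0.6, -1.2]
opening: 0.053
grip_force: 32.3
```

Run:
```python
from h import *
o=manip.get_obs(); c=cam("wrist"); im=manip.camera("wrist"); save("w5.png",im); print(o["ee_pos"].round(4))
s=im.astype(int); k=(s[...,0]>1.8*s[...,1])&(s[...,0]>1.8*s[...,2])&(s[...,0]>60); k=k.astype(np.uint8)
ys,xs=np.nonzero(k); print(len(xs),xs.min(),xs.max(),ys.min(),ys.max())
# fit circle of outer radius 43 mm at z=.030 to the outer hull points
P=np.array([onz("wrist",(x,y),.030,c)[:2] for x,y in zip(xs,ys)])
from scipy.optimize import least_squares
f=lambda p:np.maximum(0,np.hypot(*(P-p).T)-.043)+np.maximum(0,.034-np.hypot(*(P-p).T))
r=least_squares(f,[.516,-.315],loss="soft_l1",f_scale=.002); print(r.x.round(4),f(r.x).mean())
# held head: bore mark on top
b=.0; print(proj("wrist",[*r.x,.03],c),proj("wrist",[*o["ee_pos"][:2],o["ee_pos"][2]+.039],c))
q=proj("wrist",[*o["ee_pos"][:2],o["ee_pos"][2]+.039],c)[0].astype(int)
s2=s[q[1]-60:q[1]+60,q[0]-60:q[0]+60]; m=(s2.max(2)<45).astype(np.uint8); n,l,st,ce=cv2.connectedComponentsWithStats(m)
for i in range(1,n):
  if st[i,4]>100: print(st[i],onz("wrist",ce[i]+q-60,o["ee_pos"][2]+.039,c).round(4))
```

```text
[ 0.5152 -0.3156  0.1443]
2196 0 371 138 399
[ 0.5122 -0.3163] 0.0006279942433783547
[[317.91041561 192.33580814]] [[317.25119105 318.89911595]]
[  41   30   45   39 1416] [ 0.51   -0.3151  0.1833]
[  4 113 116   7 629] [ 0.5412 -0.3129  0.1833]
```

View pics/w5.png

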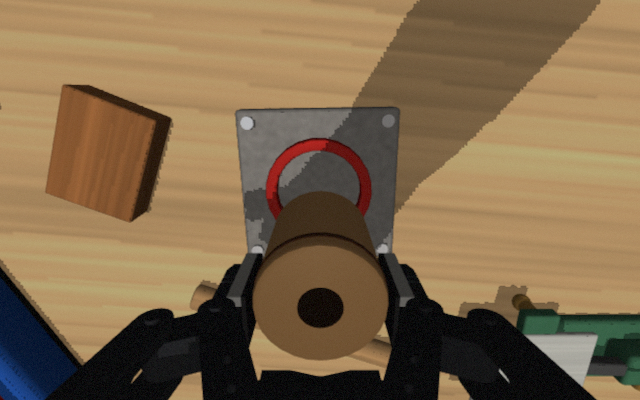

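The wrist view shows the red ring centred at about (318,192) beneath the held head, whose bore is at (320,307). They line up within 2–3 mm, inside the 7 mm clearance. Lowering.

Emit:
arm_command(series="0.03 -0.02 0.7 0 0 0;0 0 0.7 0 0 0;0 0 0.5 0 0 0;0 0 0.25 0 0 0;0 0 0.1 0 0 0;0 0 0 0 0 0;0 0 0 0 0 0")

```text
time: 29.05
ee_pos: [0.5166, -0.3155, 0.056]
eef_rot: [[-0.996, -0.093, 0.002], [-0.093, 0.996, -0.001], [-0.001, -0.001, -1.0]]
force: [-0.5, 0.1, -2.3]
opening: 0.0534
grip_force: 32.3
```

```bash
python3 r.py
```

```text
29.2 [ 0.5163 -0.3157  0.0558] [-0.17 -0.   -1.91]
```

Emit:
arm_command(series="0 0 0.08 0 0 0;0 0 0.04 0 0 0;0 0 0.03 0 0 0;0 0 0 0 0 0;0 0 0 0 0 0")

```text
time: 29.75
ee_pos: [0.5159, -0.316, 0.0551]
eef_rot: [[-0.996, -0.091, 0.004], [-0.091, 0.996, -0.002], [-0.004, -0.002, -1.0]]
force: [-9.1, 6.4, 26.6]
opening: 0.0534
grip_force: 34.9
```

```bash
python3 r.py
```

```text
29.9 [ 0.5159 -0.316   0.0551] [-9.05  5.65 26.76]
```

Caught on the rim. The sideways force points to −x/+y, which agrees with the wrist estimate of the ring at x = 0.512. I'll lift, look and shift.

Emit:
arm_command(series="0 0 -0.15 0 0 0;0 0 -0.25 0 0 0;0 0 -0.5 0 0 0;0 0 -0.6 0 0 0;0 0 0 0 0 0;0 0 0 0 0 0")

```text
time: 30.55
ee_pos: [0.5156, -0.3161, 0.1091]
eef_rot: [[-0.996, -0.091, 0.001], [-0.091, 0.996, -0.001], [-0.001, -0.001, -1.0]]
force: [0.2, 0.1, -2.1]
opening: 0.0532
grip_force: 32.2
```

```bash
cat > j.py <<'E'
from h import *
from scipy.optimize import least_squares
o=manip.get_obs(); c=cam("wrist"); im=manip.camera("wrist"); save("w6.png",im); print(o["ee_pos"].round(4),o["eef_rot"].round(3),o["force"].round(2))
s=im.astype(int); k=(s[...,0]>1.8*s[...,1])&(s[...,0]>1.8*s[...,2])&(s[...,0]>60); k[260:]=0; k[:,:220]=0
ys,xs=np.nonzero(k); P=np.array([onz("wrist",(x,y),.030,c)[:2] for x,y in zip(xs,ys)])
f=lambda p:np.maximum(0,np.hypot(*(P-p).T)-.043)+np.maximum(0,.034-np.hypot(*(P-p).T))
r=least_squares(f,[.516,-.315],loss="soft_l1",f_scale=.001); print("ring",r.x.round(4),f(r.x).mean(),len(xs))
# head: bore pos; try tops
g=(s.max(2)<45).astype(np.uint8); g[:, :270]=0; g[:,370:]=0; g[:270]=0; g[350:]=0
n,l,st,ce=cv2.connectedComponentsWithStats(g)
for i in range(1,n):
  if st[i,4]>300: print(st[i],ce[i].round(1),[onz("wrist",ce[i],o["ee_pos"][2]+d,c)[:2].round(4).tolist() for d in (.034,.039)])
E
python3 j.py
python3 - <<'E'
import cv2
a=cv2.imread("pics/w5.png");import numpy as np
E
```

```text
[ 0.5156 -0.3161  0.1091] [[-0.996 -0.091  0.001]
 [-0.091  0.996 -0.001]
 [-0.001 -0.001 -1.   ]] [ 0.23  0.14 -2.06]
ring [ 0.5119 -0.316 ] 3.876144851628329e-06 2831
[ 298  288   45   39 1416] [320.  307.2] [[0.514, -0.3151], [0.5104, -0.3154]]
```

The bore hasn't moved in the hand (320,307). Its apparent height means the head hangs about 38 mm below the TCP, so that contact was the ring's floor and not the rim. I'll centre by −3.5 mm in x and lower just to the floor.

Emit:
arm_command(series="0.09 0 0.4 0 0 0;0 0 0.4 0 0 0;0 0 0.3 0 0 0;0 0 0.15 0 0 0;0 0 0.06 0 0 0;0 0 0 0 0 0;0 0 0 0 0 0")

```text
time: 31.3
ee_pos: [0.5123, -0.3165, 0.0575]
eef_rot: [[-0.996, -0.091, 0.001], [-0.091, 0.996, -0.001], [-0.001, -0.001, -1.0]]
force: [0.3, 0.4, -1.6]
opening: 0.0534
grip_force: 32.3
```

```bash
python3 r.py
```

```text
31.45 [ 0.5123 -0.3165  0.0576] [-0.03  0.15 -1.33]
```

Emit:
arm_command(series="0 0 0.03 0 0 0;0 0 0.02 0 0 0;0 0 0 0 0 0;0 0 0 0 0 0")

```text
time: 31.9
ee_pos: [0.5119, -0.3163, 0.0553]
eef_rot: [[-0.996, -0.091, 0.0], [-0.091, 0.996, -0.0], [-0.0, -0.0, -1.0]]
force: [-2.3, 0.4, 1.7]
opening: 0.0529
grip_force: 32.5
```

```bash
python3 r.py
```

```text
32.05 [ 0.5119 -0.3162  0.0553] [-1.5   0.29  2.11]
```

Emit:
arm_command(series="0 0 0 0 0 0;0 0 0 0 0 0;0 0 0 0 0 0;0 0 -0.3 0 0 0;0 0 -1 0 0 0;0 0 -1 0 0 0;0 0 -1 0 0 0;0 0 -0.8 0 0 0", jaw=1)

```text
time: 32.9
ee_pos: [0.5123, -0.3164, 0.2227]
eef_rot: [[-0.996, -0.092, 0.003], [-0.092, 0.996, -0.002], [-0.003, -0.002, -1.0]]
force: [1.3, 0.2, 0.2]
opening: 0.0855
grip_force: 0.0
```

Emit:
arm_command(series="1 0 -0.5 0 0 0;1 0 0 0 0 0;1 0 0 0 0 0;0 0 0 0 0 0")

```text
time: 33.3
ee_pos: [0.388, -0.3269, 0.2402]
eef_rot: [[-0.996, -0.088, -0.002], [-0.088, 0.996, -0.0], [0.002, 0.0, -1.0]]
force: [1.1, -0.4, 0.4]
opening: 0.0853
grip_force: 0.0
```

Run:
```python
from h import *
a=manip.camera("scene")[150:270,190:430]; b=manip.camera("side")[140:250,240:460]
save("c6.png",np.vstack([cv2.resize(a,(600,300),interpolation=cv2.INTER_CUBIC),cv2.resize(b,(600,300),interpolation=cv2.INTER_CUBIC)]))
for z in (.088,.1):
  u=proj("scene",[.512,-.316,z])[0];v=proj("side",[.512,-.316,z])[0]
  print(z,(u-[190,150])*2.5,(v-[240,140])*[600/220,300/110]+[0,300])
```

```text
0.088 [ 83.18701243 137.72022038] [345.48984757 327.63244587]
0.1 [ 81.28160562 132.21536082] [345.79905975 319.52033977]
```

View pics/c6.png

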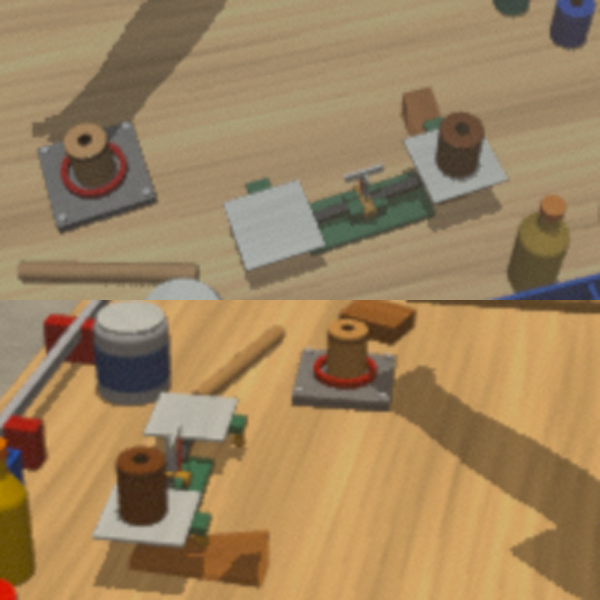

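The pale head stands upright in the ring, its bore at the height expected for the floor. The brown head is on its raised pan with the wedge under the foot. Handing in.

```bash
python3 -c "
from station import manip
print(manip.finish_job())"
```

```text
the job is handed in; nothing more can be done
None
```

Job handed in: the pale head was heavier and stands upright in the red ring; the brown head is still on its raised left pan, with the wedge seated under the foot at about 5 N. On the first lowering, the head pressed the jig floor at about 27 N before I lifted and re-centred it, and I viewed 11 pictures, one over the limit of 10.

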